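# Hang the test tile on the dipping stand and click it down four

## Robot

A 7-joint arm with a two-finger parallel gripper is mounted at the origin on the work surface. World frame = base frame: x ahead of the robot, y to its left, z up, the work surface at z = 0. Lengths are in m, angles in rad, forces in N, time in s.
With the tool pointing down it reaches from about 0.425 to 0.925 m from the base axis. Payload 6.8 kg.
Tool frame: the origin (TCP) lies on the front face of the gripper's body, between the roots of the fingers; the fingertips stand 73 mm ahead of it and the grasp point (between the pads) lies 54 mm ahead of it (env.nose_length is the distance from the TCP to the fingertips, in m); z points along the fingers, y is the direction in which the jaws open and shut (so a half turn about z gives the same grasp; the last joint's range is limited). The gripper opens to 85 mm and grips with 20 to 120 N. Pads are 22 mm wide; open, the fingers measure 114 mm over their backs; the gripper's body (76 mm by 85 mm) begins 54 mm behind the grasp point. The pads swing forward as they close: fully open they stand 13 mm farther back than shut.
Start: joints at [1.195, 0.477, 0.022, 1.555, -0.011, 1.109, -0.083], TCP at [0.179, -0.651, 0.304] pointing down, gripper open.
Joint ranges: [-2.96, 2.96], [-0.34, 2.1], [-1.41, 1.46], [0.24, 2.44], [-1.37, 4.51], [0.17, 1.92], [-2.96, 2.96]. Speed limits (rad/s): [2.39, 2.39, 3.14, 3.14, 3.14, 3.14, 3.14].

## Interface

Orientations are given as a unit quaternion [w, x, y, z].
In Python, from cell import env, kin, camera, calibration, job gives the robot as it stands. The module is installed in compiled form; this text tells all that it offers. Calls block until the motion is done:
- env.reach(position, orientation): joint-space move of the TCP to a pose.
- env.movel(position, velocity=0.15, rot=None, stop_force=None): straight line of the TCP; rot=None keeps the orientation; velocity is the mean speed in m/s. With stop_force (N) it stops when the force on the tool has changed by that much, and returns True; else False.
- env.goto_joints(angles): joint-space move.
- env.grip(opening, f_grip=None): finger opening in m; f_grip is the grip in N (None keeps the last); returns when the fingers have stopped.
- env.dwell(seconds).
- kin.inverse_kinematics(position, orientation): joint angles nearest the present ones, or None.
- env.get_state(): the state.
- camera(name): name is "side" or "top"; returns (picture, depth): 400x640x3 uint8, blue, green, red; 400x640 float32, m along the optical axis (not along the pixel's ray), 0 where there is no reading.
- calibration(name): a dict with "fx", "fy", "cx", "cy" (pixels), "rvec" (rotation vector, rad) and "tvec" (3), from world to camera coordinates, as OpenCV has them. Camera axes: x right, y down, z forward; pixel columns grow to the right and rows downward; lengths in m; the calibration is good to about 2 mm. A picture is of the moment at which its call begins. calibration takes no time and is no camera call.
A pose or a line that the arm cannot do raises env.PlanningError and nothing moves.
- job.job_done(): hands the job in, once; it reports no verdict.
The state is a dict: "time": time; "qpos": joint angles; "joint_velocities": joint speeds; "joint_torque": joint torques, N m; "tcp_pos": TCP position; "orientation": TCP orientation; "force": force on the tool from outside, world axes, zero at the start; "torque": the same for the moment, N m; "opening": finger opening in m.
Only numpy, scipy, OpenCV 4.12 (cv2) and the standard library are available. Lean on these libraries where they do the work, as an engineer would, in place of code of your own. Each camera call takes 0.05 s, during which the arm holds its last target.

## Task

Set up a dry dip of the test tile: take the tile that has a hole out of the wooden rack and hang it by its hole on the peg of the dipping stand, letting go of it while the lever is still up. Then press the stand's lever down by its wooden paddle by exactly four clicks, never as far as the fifth, so that the tile sinks into the mouth of the empty jar. The lever springs back up when let go, so finish while still holding it down at the fourth click, hand off the tile; leave the other tiles, the jar and the bowl where they stand.

Things in the scene. Friction and masses are not known exactly. Their poses are not given: they have to be found in the camera images.
- stand: fixed dipping stand, steel base 170 x 270 x 6 mm with a post and lever. Origin on the table right under the hinge, z up. The hinge is level, along the stand's x axis, 155 mm up. The lever arm points to the stand's +y and at rest rises 0.5 rad above level; its peg points to -x from the lever's face, 24 mm in front (-x) of the origin. The click plunger is on the -y side.
- lever (a joint): lever angle, rad: 0 at rest, grows as the paddle goes down, stop at 0.90. Clicks at 0.15, 0.30, 0.45, 0.60, 0.75, humps half-way between. A spring pushes the lever up: the push needed at the paddle is 5 to 6 N just past a notch, eases over the hump to about 3 N, then jumps back up by 2 to 3 N as the plunger drops into the next notch (the click). Notches do not lock: it springs back if let go.
- paddle (a point): centre of the upper face of the wooden paddle at the lever's free end, 198 mm from the hinge. The paddle is 60 mm long along the arm, 40 mm wide along the hinge line, 10 mm thick; at rest it slopes up 0.5 rad away from the hinge. It moves on an arc about the hinge; this point is about 254 mm above the table at rest, 140 mm at the fourth click.
- peg (a point): middle of the level steel peg, on its axis; peg 8 mm thick, 75 mm long, along the stand's x axis, free end to the stand's -x (towards the robot) with an 11 mm ball at the tip. This point is 38 mm from the lever's face, 37 mm from the ball's centre, 90 mm from the hinge and about 198 mm above the table at rest.
- tile_hole (a point): centre of the through hole (20 mm across) in the test tile; hole axis = the tile's x axis. 65 mm above the tile's lower edge, in the middle of its width.
- tile_centre (a point): centre of the test tile: an upright fired-clay plate 8 mm thick (its x axis), 64 mm wide (y), 100 mm tall (z), about 100 g, with 25 mm of solid clay between hole and upper edge. Stands loose in one of the rack's three slots; the only tile with a hole.
- rack: wooden tile rack, fixed, 160 x 80 mm, origin on the table under its centre. Three slots 60 mm apart along its x axis, each 11 mm wide between ribs that reach 32 mm above the table; slot floor 6 mm above the table. The tiles stand with their thickness along the rack's x axis.
- tile_plain: bystander tile without a hole, 8 x 64 x 100 mm, in another slot; origin at the centre of its lower edge.
- tile_short: bystander tile without a hole, 8 x 64 x 75 mm, in another slot; origin at the centre of its lower edge.
- dipjar: empty open white jar, 120 mm across, 78 mm tall, standing loose on the stand's base under the peg, rim 84 mm above the table; origin at the centre of its underside.
- bowl: bystander: small white bowl, 100 mm across, 50 mm tall, loose on the table; origin at the centre of its underside.

How it is judged:
On the way, in this order (a step that is already met when the one before it is completed fails the run):
1. the tile hangs by its hole on the peg, let go, with the lever still up (x of tile_hole in the frame of peg between -0.036 and 0.036 m and y of tile_hole in the frame of peg between -0.012 and 0.012 m and z of tile_hole in the frame of peg between -0.012 and 0.012 m and contact force between the fingers and tile below 0.05 N and value of joint lever below 0.1 rad), for 0.2 s.
2. the lever is held down at the fourth click (value of joint lever between 0.535 and 0.665 rad and contact force between the fingers and stand above 1 N), for 0.3 s.
At the end, for the whole second after the job is handed in: The fingers still press the lever (over 1 N) and hold it still at the fourth click (0.535 to 0.665 rad), while the test tile hangs by its hole on the peg, within 0.35 rad of upright and not touched by the fingers (all of step 2 and velocity of joint lever between -0.1 and 0.1 rad/s and contact force between the fingers and tile below 0.05 N and x of tile_hole in the frame of peg between -0.036 and 0.036 m and y of tile_hole in the frame of peg between -0.012 and 0.012 m and z of tile_hole in the frame of peg between -0.012 and 0.012 m and angle between tile_centre's own z axis and vertical below 0.35 rad); the arm keeps its last pose, push and grip.
It fails at once if the lever goes on to the fifth click (value of joint lever above 0.72 rad).
It fails at once if another tile is moved (distance of any of tile_plain, tile_short from where it was at the start of the episode above 0.03 m).
It fails at once if the jar or the bowl is shoved (distance of any of dipjar, bowl from where it was at the start of the episode above 0.03 m).
It also fails if it takes over 64 s, if anything falls off the work surface, if the arm or the gripper's body presses on something with over 40 N, if the wrist force passes 120 N, or if a joint passes its speed limit or range.

## Working session

There is one attempt and no reset: what is moved stays moved. The work goes in short steps, each a Python script; the robot and the scene stay as the last script left them, time stands still between calls to the robot, and variables do not carry over. Pictures are saved under pics/ and viewed, and the job is handed in when it is done.

```bash
mkdir -p pics; python3 - <<'E'
from cell import env, kin, camera, calibration, job
import cv2
for n in("side","top"):
    im,d=camera(n); cv2.imwrite(f"pics/{n}0.png",im); print(n,calibration(n)); import numpy as np; np.save(f"pics/{n}0_d.npy",d); 
s=env.get_state(); print(s)
E
```

```text
side {'fx': 400.42049983682415, 'fy': 400.42049983682415, 'cx': 324.92375070419274, 'cy': 209.06972354953749, 'rvec': array([ 2.37127537, -0.09253037,  0.05550588]), 'tvec': array([-0.47349362,  0.08696103,  1.06617478])}
top {'fx': 497.03315994657186, 'fy': 497.03315994657186, 'cx': 319.11595562630714, 'cy': 191.36003539709378, 'rvec': array([ 2.14147867, -2.1714228 ,  0.19406867]), 'tvec': array([-0.06344841,  0.4874202 ,  1.16592731])}
{'time': 0.1, 'qpos': array([ 1.19492617,  0.47771496,  0.02230587,  1.5563728 , -0.01148956,
        1.10928668, -0.08309254]), 'joint_velocities': array([ 1.11609402e-03, -2.15101012e-03,  3.39934759e-04, -2.16714415e-03,
       -1.26167550e-03, -9.65735400e-05, -1.96231067e-03]), 'joint_torque': array([ 3.85432650e-03, -5.97766256e+01,  1.61329396e+00, -2.81959677e+01,
        1.28508668e-02,  4.91521045e-03, -1.36455242e-05]), 'tcp_pos': array([ 0.17849642, -0.65053338,  0.30301525]), 'orientation': array([-8.10220666e-04,  9.91046121e-01,  1.33517424e-01, -1.66076166e-04]), 'force': array([0.38481327, 0.05900312, 0.10971393]), 'torque': array([ 0.07116272, -0.00485882, -0.00850691]), 'opening': 0.08508348599535542}
```

View pics/side0.png

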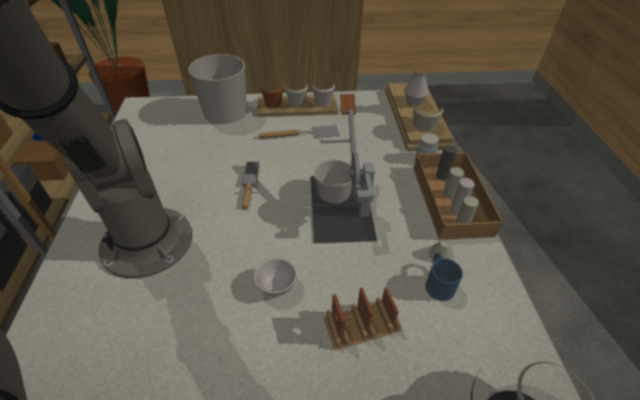

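View pics/top0.png

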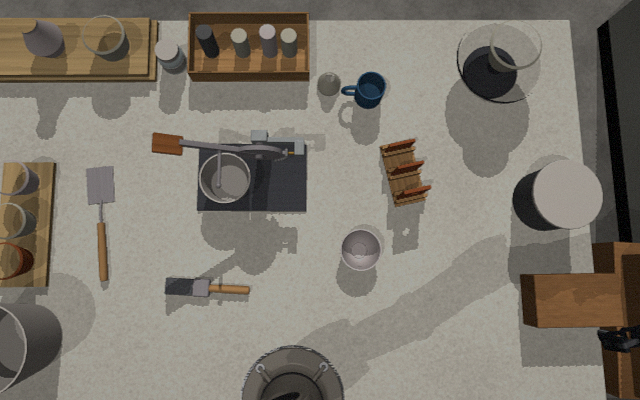

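The side view has the stand around (345,190), the rack at (362,320) and the bowl at (275,277). The top view has the stand at (250,175), the paddle at (168,144), the rack at (403,172) and the bowl at (361,249). Next I'll zoom in.

```bash
cat > h.py <<'E'
import numpy as np, cv2
from cell import env, kin, camera, calibration, job
from scipy.spatial.transform import Rotation as R
C={n:calibration(n) for n in("side","top")}
def KRt(n):
    c=C[n];K=np.array([[c['fx'],0,c['cx']],[0,c['fy'],c['cy']],[0,0,1]]);return K,cv2.Rodrigues(c['rvec'])[0],np.array(c['tvec']).ravel()
def proj(n,P):
    K,Rm,t=KRt(n);q=(np.atleast_2d(P)@Rm.T+t)@K.T;return q[:,:2]/q[:,2:]
def bp(n,u,v,z):
    K,Rm,t=KRt(n);z=np.asarray(z,float);p=np.stack([np.asarray(u)*1.,np.asarray(v)*1.,np.ones_like(z)],-1)@np.linalg.inv(K).T*z[...,None]
    return (p-t)@Rm
def cloud(n,d):
    v,u=np.mgrid[:400,:640];return bp(n,u,v,d)
def ray(n,u,v):
    K,Rm,t=KRt(n);o=-Rm.T@t;dd=Rm.T@np.linalg.inv(K)@[u,v,1];return o,dd/np.linalg.norm(dd)
def plane(n,u,v,h):
    o,d=ray(n,u,v);return o+d*(h-o[2])/d[2]
def two(us,ut):
    o1,d1=ray("side",*us);o2,d2=ray("top",*ut)
    A=np.stack([d1,-d2],1);s=np.linalg.lstsq(A,o2-o1,rcond=None)[0];a=o1+s[0]*d1;b=o2+s[1]*d2
    return (a+b)/2,np.linalg.norm(a-b)
def crop(n,im,x0,y0,w,h,f,name):
    cv2.imwrite(f"pics/{name}.png",cv2.resize(im[y0:y0+h,x0:x0+w],None,fx=f,fy=f,interpolation=cv2.INTER_CUBIC))
E
python3 - <<'E'
from h import *
s=cv2.imread('pics/side0.png');t=cv2.imread('pics/top0.png')
a=lambda im,x,y,w,h,f:cv2.resize(im[y:y+h,x:x+w],None,fx=f,fy=f,interpolation=cv2.INTER_CUBIC)
A=a(s,310,275,100,75,4);B=a(t,365,130,100,75,4);D=a(s,290,85,100,75,4);
cv2.imwrite('pics/z1.png',np.clip(1.6*np.vstack([np.hstack([A,B]),np.hstack([a(s,290,80,133,100,3)[:300,:400],a(t,145,125,160,120,2.5)])]),0,255).astype('uint8'))
for n in("side","top"):
    d=np.load(f'pics/{n}0_d.npy');c=cloud(n,d)
    for p in ([(362,350),(345,230),(347,103),(275,300)] if n=="side" else [(168,144),(440,230),(290,200),(390,145)]):
        print(n,p,c[p[1],p[0]].round(3))
E
```

```text
Traceback (most recent call last):
ValueError: all the input array dimensions except for the concatenation axis must match exactly, but along dimension 1, the array at index 0 has size 800 and the array at index 1 has size 799
```

```bash
python3 - <<'E'
from h import *
s=cv2.imread('pics/side0.png');t=cv2.imread('pics/top0.png')
a=lambda im,x,y,w,h,f:cv2.resize(im[y:y+h,x:x+w],(400,300),interpolation=cv2.INTER_CUBIC)
cv2.imwrite('pics/z1.png',np.clip(1.6*np.vstack([np.hstack([a(s,310,275,100,75,4),a(t,365,130,100,75,4)]),np.hstack([a(s,290,85,160,120,3),a(t,145,110,160,120,2.5)])]),0,255).astype('uint8'))
for n in("side","top"):
    d=np.load(f'pics/{n}0_d.npy');c=cloud(n,d)
    for p in ([(362,350),(345,230),(347,103),(275,300)] if n=="side" else [(168,144),(440,230),(290,200),(390,145)]):
        print(n,p,c[p[1],p[0]].round(3))
E
```

```text
side (362, 350) [ 0.527 -0.341 -0.001]
side (345, 230) [ 0.53  -0.001  0.005]
side (347, 103) [0.551 0.234 0.255]
side (275, 300) [ 0.339 -0.202 -0.002]
top (168, 144) [0.553 0.236 0.253]
top (440, 230) [ 0.392 -0.37  -0.   ]
top (290, 200) [0.471 0.001 0.003]
top (390, 145) [ 0.589 -0.239  0.082]
```

View pics/z1.png

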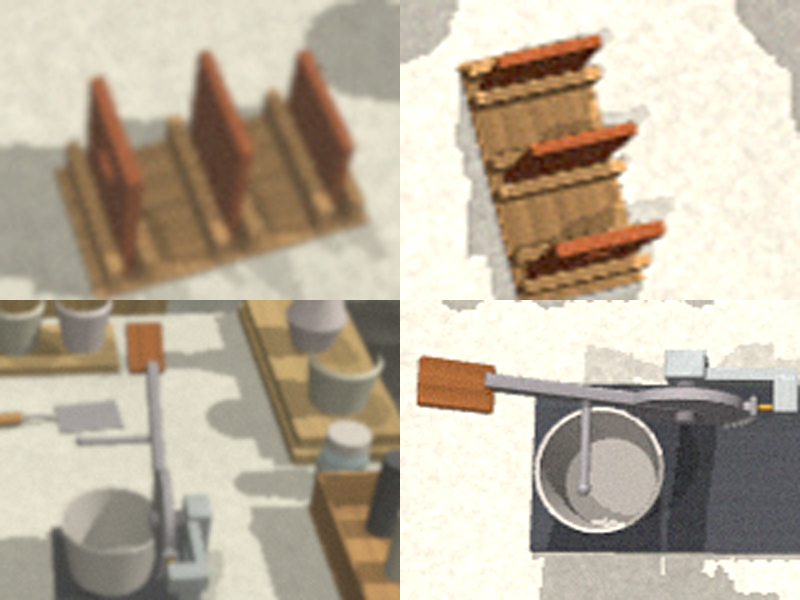

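The depth readings agree with the known heights: paddle 0.254, table 0. The tile with the hole is the one nearest the robot, with the hole near side pixel (336,315). Next I'll measure the tiles, rack, stand, peg and paddle.

```bash
python3 - <<'E'
from h import *
np.set_printoptions(suppress=True,precision=4)
for n in("side","top"):
    im=cv2.imread(f'pics/{n}0.png');d=np.load(f'pics/{n}0_d.npy');c=cloud(n,d)
    hsv=cv2.cvtColor(im,cv2.COLOR_BGR2HSV)
    print(n)
    reg=(c[...,0]>.38)&(c[...,0]<.65)&(c[...,1]>-.4)&(c[...,1]<-.15)&(c[...,2]>.045)&(c[...,2]<.13)&(d>0)
    k,lab,st,ce=cv2.connectedComponentsWithStats(reg.astype('uint8'))
    for i in range(1,k):
        if st[i,4]<15: continue
        P=c[lab==i];top=P[P[:,2]>P[:,2].max()-.012]
        w=np.linalg.svd(P[:,:2]-P[:,:2].mean(0))[2]
        ext=(P[:,:2]-P[:,:2].mean(0))@w.T
        print(st[i],'mean',P.mean(0),'zmax',P[:,2].max(),'dir',w[0],np.ptp(ext,0), 'top mean',top.mean(0),len(top),'min/max',P.min(0),P.max(0))
    # paddle
    reg=(np.abs(c[...,0]-.55)<.06)&(np.abs(c[...,1]-.235)<.08)&(c[...,2]>.2)&(hsv[...,1]>100)&(d>0)
    P=c[reg];m=P.mean(0);w=np.linalg.svd(P-m)[2];print('paddle',len(P),m,'axes',w, np.ptp((P-m)@w.T,axis=0),P.min(0),P.max(0))
    # peg : points z .185-.21 near
    reg=(c[...,0]>.42)&(c[...,0]<.545)&(c[...,1]>.0)&(c[...,1]<.2)&(c[...,2]>.18)&(c[...,2]<.215)&(d>0)
    P=c[reg];print('peg',len(P));
    if len(P):
        o=P[:,0].argsort();print(P[o][::max(1,len(P)//14)])
    # jar rim
    reg=(c[...,0]>.38)&(c[...,0]<.56)&(c[...,1]>.0)&(c[...,1]<.22)&(c[...,2]>.075)&(c[...,2]<.09)
    P=c[reg];A=np.c_[2*P[:,:2],np.ones(len(P))];x=np.linalg.lstsq(A,(P[:,:2]**2).sum(1),rcond=None)[0];print('jar',x[:2],np.sqrt(x[2]+x[0]**2+x[1]**2),len(P),P[:,2].mean())
E
```

```text
side
[292 268   4  17  32] mean [ 0.3874 -0.1725  0.0493] zmax 0.05222081227008171 dir [-0.1141 -0.9935] [0.0448 0.007 ] top mean [ 0.3874 -0.1725  0.0493] 32 min/max [ 0.3823 -0.1949  0.0459] [ 0.3903 -0.1504  0.0522]
[357 288  16  40 344] mean [ 0.5333 -0.2875  0.0847] zmax 0.10873124449189324 dir [ 0.2305 -0.9731] [0.0654 0.0096] top mean [ 0.534  -0.285   0.1043] 137 min/max [ 0.5244 -0.3152  0.0452] [ 0.5445 -0.2511  0.1087]
[382 288  16  33 256] mean [ 0.5918 -0.274   0.0688] zmax 0.08376531690444648 dir [ 0.2242 -0.9745] [0.0634 0.0096] top mean [ 0.5924 -0.2721  0.0792] 129 min/max [ 0.5826 -0.3018  0.0451] [ 0.603  -0.24    0.0838]
[331 294  14  42 327] mean [ 0.4753 -0.3003  0.0853] zmax 0.10891550053849923 dir [ 0.2323 -0.9726] [0.0661 0.01  ] top mean [ 0.476  -0.2973  0.105 ] 141 min/max [ 0.4655 -0.3275  0.0453] [ 0.4866 -0.263   0.1089]
paddle 233 [0.552  0.2361 0.2545] axes [[-0.2191 -0.8569 -0.4666]
 [-0.9757  0.1944  0.101 ]
 [-0.0041 -0.4774  0.8787]] [0.0615 0.0442 0.0087] [0.5337 0.209  0.2384] [0.5714 0.2618 0.2686]
peg 88
[[0.4713 0.1404 0.1993]
 [0.4739 0.1403
[... 1194 characters left out ...]
max [ 0.3807 -0.1989  0.0451] [ 0.3932 -0.1508  0.055 ]
paddle 553 [0.5531 0.2387 0.2563] axes [[ 0.0523  0.8807  0.4708]
 [ 0.9986 -0.0477 -0.0219]
 [ 0.0032  0.4713 -0.882 ]] [0.0587 0.0402 0.0138] [0.5341 0.2117 0.2385] [0.5739 0.2653 0.273 ]
peg 138
[[0.4732 0.1407 0.2018]
 [0.4755 0.1389 0.2005]
 [0.4794 0.1427 0.2026]
 [0.4843 0.1434 0.1992]
 [0.4896 0.1425 0.2046]
 [0.4943 0.143  0.2024]
 [0.4987 0.1412 0.2012]
 [0.5028 0.1473 0.2022]
 [0.5085 0.1426 0.2057]
 [0.5153 0.1452 0.2033]
 [0.5201 0.1415 0.2009]
 [0.524  0.1413 0.2025]
 [0.5288 0.1439 0.1999]
 [0.5343 0.1432 0.2042]
 [0.5392 0.1417 0.2014]
 [0.5435 0.1438 0.2017]]
jar [0.5141 0.1499] 0.05693913855829053 278 0.083058900914376
```

```bash
python3 - <<'E'
from h import *
np.set_printoptions(suppress=True,precision=4)
for n in("side","top"):
    d=np.load(f'pics/{n}0_d.npy');c=cloud(n,d)
    reg=(c[...,0]>.42)&(c[...,0]<.545)&(c[...,1]>.1)&(c[...,1]<.18)&(c[...,2]>.18)&(c[...,2]<.215)&(d>0)
    P=c[reg];print(n,'peg fit y=a x+b',np.polyfit(P[:,0]-.51,P[:,1],1),P.min(0),P.mean(0)); v,u=np.nonzero(reg); print('px',u.min(),u.max(),v.min(),v.max(), np.c_[u,v][P[:,0].argsort()[:4]].tolist())
    im=cv2.imread(f'pics/{n}0.png');
    if n=="top":
        g=im.max(2); m=((g<62)&(np.abs(c[...,2]-.006)<.012)&(c[...,0]>.4)&(c[...,0]<.65)&(c[...,1]>-.15)&(c[...,1]<.25)).astype('uint8')
        k,lab,st,ce=cv2.connectedComponentsWithStats(m);i=1+st[1:,4].argmax();print(st[i])
        v,u=np.nonzero(lab==i);Q=np.array([plane(n,a,b,.006) for a,b in zip(u,v)])
        print(cv2.minAreaRect((Q[:,:2]*1000).astype('float32')))
    # rows of hole tile: pixel zoom
    if n=="side": cv2.imwrite('pics/hole.png',np.clip(1.8*cv2.resize(im[285:345,322:402],(800,600),interpolation=cv2.INTER_NEAREST),0,255).astype('uint8'))
E
```

```text
side peg fit y=a x+b [-0.0263  0.1409] [0.4713 0.136  0.1952] [0.5063 0.141  0.2002]
px 320 348 140 143 [[320, 142], [320, 143], [320, 141], [320, 140]]
top peg fit y=a x+b [-0.0258  0.1433] [0.4732 0.1389 0.1947] [0.5075 0.1434 0.2017]
px 216 221 153 187 [[220, 187], [218, 187], [219, 187], [217, 187]]
[ 197  145  109   66 3274]
((529.0469360351562, 96.06670379638672), (265.1903991699219, 164.72003173828125), 89.32726287841797)
```

View pics/hole.png

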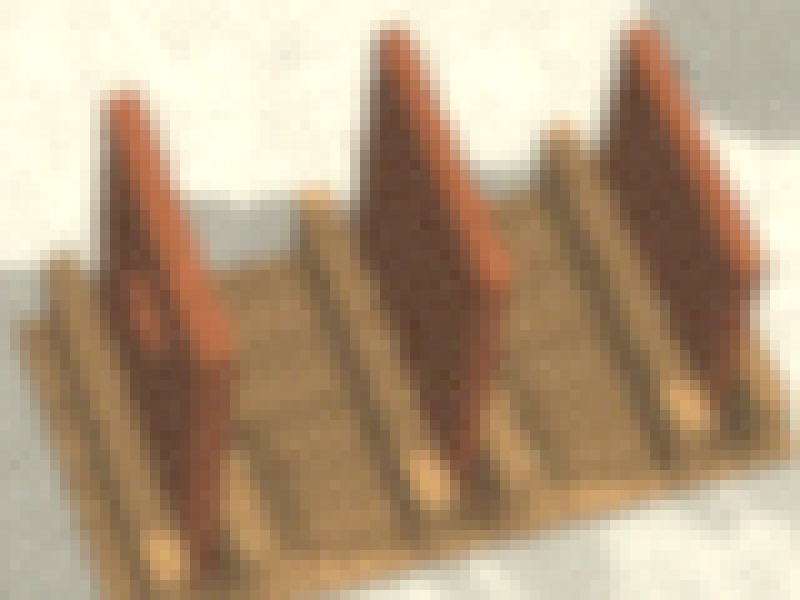

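The near tile has the hole, at side pixel about (336,315). The peg middle is about (0.513,0.142,0.198) with yaw about -0.026. The tile's top centre is about (0.477,-0.294) with yaw about 0.20. Now I'll check the IK and grasp.

```bash
cat >> h.py <<'E'
def Q(a):
    y=np.array([np.cos(a),np.sin(a),0]);z=np.array([0,0,-1.]);M=np.stack([np.cross(y,z),y,z],1)
    q=R.from_matrix(M).as_quat();return np.array([q[3],q[0],q[1],q[2]])
TILE=np.array([.477,-.2942]);TA=.203
PEG=np.array([.513,.142,.198]);PA=-.027
E
python3 - <<'E'
from h import *
np.set_printoptions(suppress=True,precision=3)
for o in(0,np.pi):
    print(kin.inverse_kinematics([*TILE,.25],Q(TA+o)),kin.inverse_kinematics([.43,.145,.29],Q(PA+o)),kin.inverse_kinematics([.553,.24,.34],Q(PA+o)))
E
```

```text
[ 0.807  0.387 -0.458  1.862  0.208  0.939  0.458] [ 0.487  0.284 -1.081  2.025  0.298  1.001 -0.769] [ 0.242  0.531 -1.061  1.643  0.484  1.257 -0.942]
[ 0.316  0.35   0.156  1.896 -0.068  0.901 -2.434] [ 0.551  0.32  -1.17   2.023  0.347  1.018  2.327] [ 0.302  0.591 -1.182  1.64   0.564  1.3    2.136]
```

```bash
python3 - <<'E'
from h import *
np.set_printoptions(suppress=True,precision=4)
env.grip(.04,40)
env.reach([*TILE,.28],Q(TA))
im,d=camera("top"); crop("top",im,340,120,120,90,6,"g1"); im,d=camera("side"); crop("side",im,290,200,120,150,4,"g1s")
s=env.get_state();print(s['time'],s['tcp_pos'],s['opening'],s['qpos'])
r=env.movel([*TILE,.16],velocity=.1,stop_force=8)
s=env.get_state();print(r,s['time'],s['tcp_pos'],s['force'])
im,d=camera("side"); crop("side",im,290,200,120,150,4,"g2s")
E
```

```text
2.4083 [ 0.4764 -0.2957  0.2799] 0.040196831898929856 [ 0.8111  0.3525 -0.4558  1.8331  0.1825  0.9972  0.4801]
False 3.7583 [ 0.4774 -0.2944  0.1607] [ 0.1081 -0.0269  0.2981]
```

View pics/g2s.png

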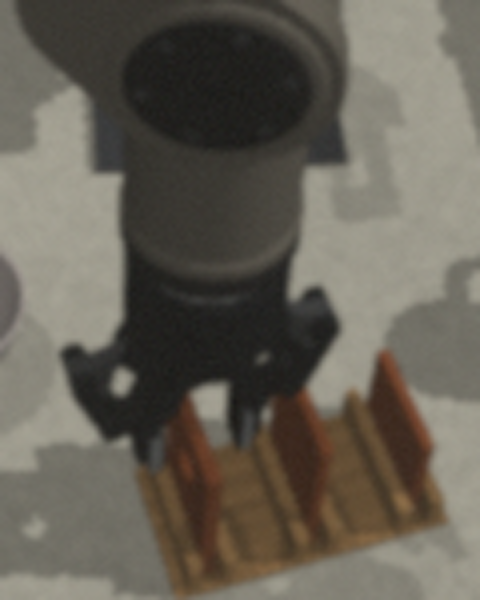

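View pics/g1.png

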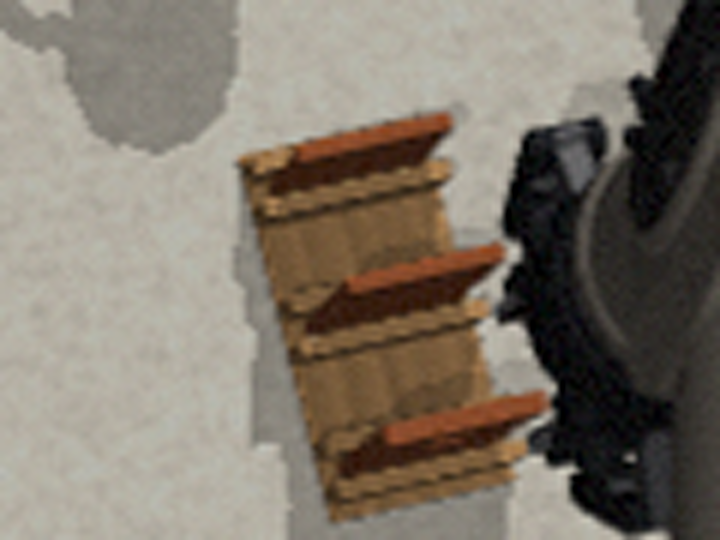

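```bash
python3 - <<'E'
from h import *
np.set_printoptions(suppress=True,precision=4)
u=np.array([np.cos(TA),np.sin(TA)])
for o in(-.027,0,.027): print((proj("side",[*(TILE+o*u),.088])-[290,200])*4)
v=np.array([-u[1],u[0]])
for o in(-.032,0,.032): print('top edge',(proj("side",[*(TILE+o*v),.106])-[290,200])*4)
E
```

```text
[[142.6841 458.5053]]
[[192.5611 445.5871]]
[[241.7769 432.8402]]
top edge [[213.4584 482.4772]]
top edge [[193.8575 427.5562]]
top edge [[175.2493 375.417 ]]
```

The fingers straddle the tile where predicted, with tips near crop (148,462) and (243,442). Next I'll grip and lift.

```bash
python3 - <<'E'
from h import *
np.set_printoptions(suppress=True,precision=4)
env.grip(.0,40)
s=env.get_state();print(s['time'],s['tcp_pos'],s['force'],s['opening'])
env.movel([*TILE,.34],velocity=.12)
s=env.get_state();print(s['time'],s['tcp_pos'],s['force'],s['opening'])
env.movel([.41,.145,.35],velocity=.25,rot=Q(PA))
s=env.get_state();print(s['time'],s['tcp_pos'],s['force'],s['opening'],s['qpos'])
E
```

```text
4.1917 [ 0.4773 -0.2944  0.1604] [-0.7689  0.6222  2.678 ] 0.007044235859075277
5.8417 [ 0.4767 -0.2941  0.3392] [ 0.3863 -0.142  -0.42  ] 0.0070195081262558415
7.7667 [0.41   0.1442 0.3499] [-0.3483 -0.4605 -2.1355] 0.006990673315697528 [ 0.3123  0.0895 -0.8225  1.9961  0.0745  1.086  -0.5711]
```

```bash
python3 - <<'E'
from h import *
np.set_printoptions(suppress=True,precision=4)
for n in("side","top"):
    im,d=camera(n);cv2.imwrite(f'pics/{n}3.png',im);np.save(f'pics/{n}3_d.npy',d)
    c=cloud(n,d);hsv=cv2.cvtColor(im,cv2.COLOR_BGR2HSV)
    m=(c[...,0]>.37)&(c[...,0]<.46)&(c[...,1]>.08)&(c[...,1]<.21)&(c[...,2]>.15)&(c[...,2]<.32)&(hsv[...,1]>90)&(d>0)
    v,u=np.nonzero(m);P=c[m];print(n,len(P))
    if len(P): 
        print(u.min(),u.max(),v.min(),v.max(),P.min(0),P.max(0),P.mean(0))
        k=np.linalg.svd(P-P.mean(0))[2];print(k)
S=cv2.imread('pics/side3.png')[100:220,240:400];T=cv2.imread('pics/top3.png')[100:220,180:340]
cv2.imwrite('pics/z3.png',np.clip(1.6*np.hstack([cv2.resize(S,(400,300),interpolation=2),cv2.resize(T,(400,300),interpolation=2)]),0,255).astype('uint8'))
E
```

```text
side 121
284 301 103 147 [0.3843 0.1082 0.2091] [0.4243 0.174  0.3199] [0.408  0.1249 0.2757]
[[-0.0396  0.406   0.913 ]
 [ 0.0176  0.9139 -0.4056]
 [ 0.9991 -0.      0.0434]]
top 83
220 233 211 218 [0.4056 0.1114 0.2105] [0.4127 0.1324 0.2982] [0.4082 0.1173 0.2641]
[[ 0.0258 -0.0097  0.9996]
 [-0.1342  0.9909  0.0131]
 [-0.9906 -0.1345  0.0243]]
```

View pics/z3.png

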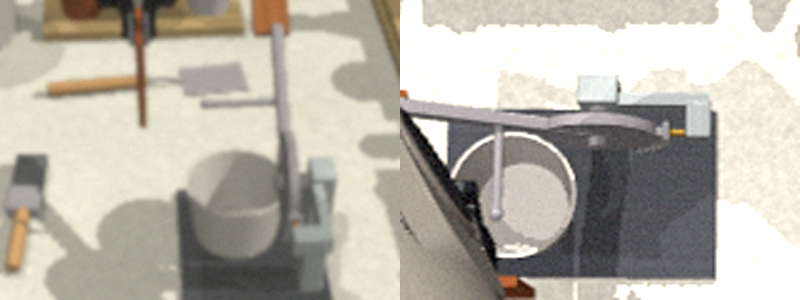

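```bash
python3 - <<'E'
from h import *
np.set_printoptions(suppress=True,precision=3)
for z in(.185,.1955,.205,.295): print(z,proj("side",[.4095,.112,z]),proj("side",[.4095,.176,z]))
cv2.imwrite('pics/z4.png',np.clip(1.8*cv2.resize(cv2.imread('pics/side3.png')[95:160,270:330],(554,600),interpolation=0),0,255).astype('uint8'))
E
```

```text
0.185 [[297.025 154.022]] [[296.197 139.309]]
0.1955 [[296.874 150.783]] [[296.047 136.099]]
0.205 [[296.736 147.811]] [[295.909 133.157]]
0.295 [[295.327 117.556]] [[294.509 103.294]]
```

View pics/z4.png

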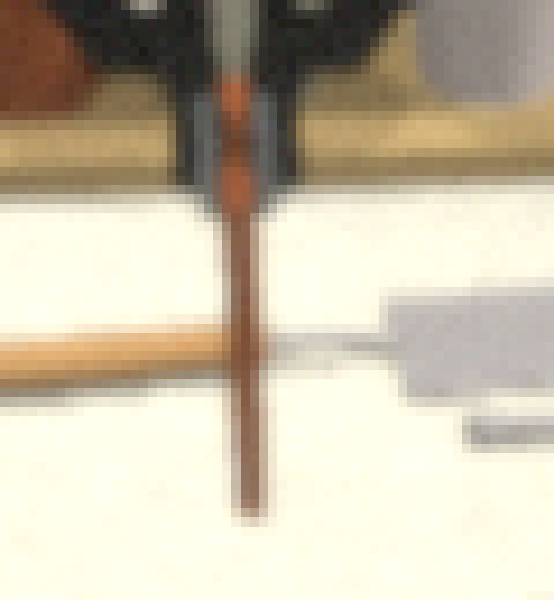

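Tile grip confirmed: the lower edge is at side pixel (297,151), giving z≈0.195 as expected, and the tile is upright. Next I'll line up in front of the peg and slide on.

```bash
python3 - <<'E'
from h import *
np.set_printoptions(suppress=True,precision=4)
z=.2875
env.movel([.435,.1445,z],velocity=.12)
env.dwell(.3)
s=env.get_state();print(s['time'],s['tcp_pos'],s['force'])
im,d=camera("side");crop("side",im,270,90,100,75,8,"p1")
r=env.movel([.490,.1430,z],velocity=.04,stop_force=4)
s=env.get_state();print(r,s['time'],s['tcp_pos'],s['force'])
im,d=camera("side");crop("side",im,270,90,100,75,8,"p2")
E
```

```text
8.875 [0.4351 0.1446 0.288 ] [-0.2166 -0.708  -0.6854]
False 10.45 [0.4898 0.143  0.2875] [-0.3992 -0.1306 -0.8608]
```

View pics/p1.png

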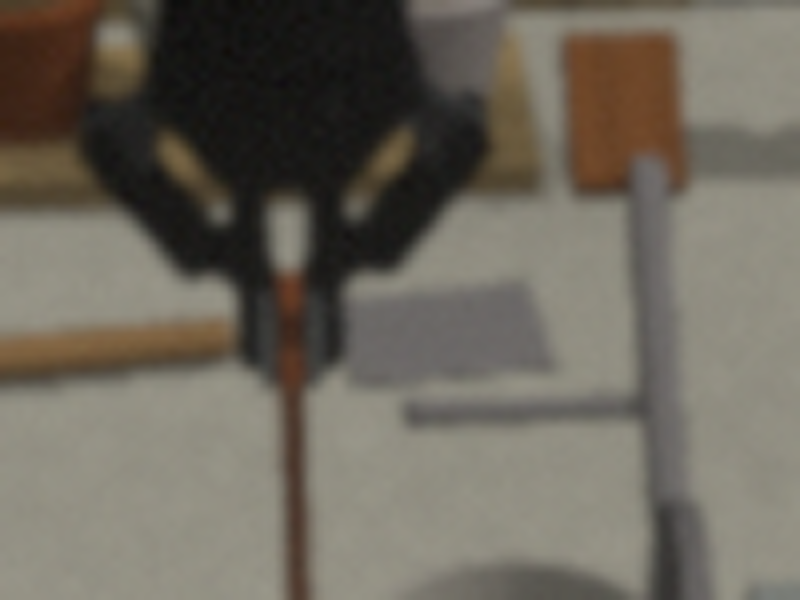

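View pics/p2.png

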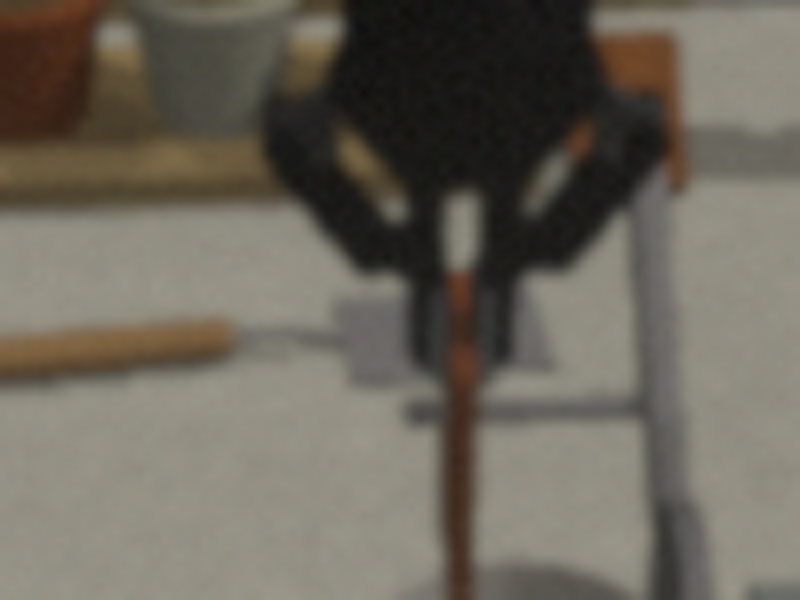

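The peg is through the hole: its ball shows left of the tile at crop (410,410) and its shaft right of it. I'll continue, lower and release.

```bash
python3 - <<'E'
from h import *
np.set_printoptions(suppress=True,precision=4)
r=env.movel([.509,.1425,.2875],velocity=.04,stop_force=4)
s=env.get_state();print(r,s['time'],s['tcp_pos'],s['force'])
r=env.movel([.509,.1425,.2795],velocity=.015,stop_force=2.)
s=env.get_state();print(r,s['time'],s['tcp_pos'],s['force'])
im,d=camera("side");crop("side",im,270,90,100,75,8,"p3")
E
```

```text
False 11.125 [0.509  0.1425 0.2874] [-0.0846 -0.4009 -2.2499]
True 11.5667 [0.5089 0.1425 0.2814] [-0.3968 -0.4515  4.9897]
```

View pics/p3.png

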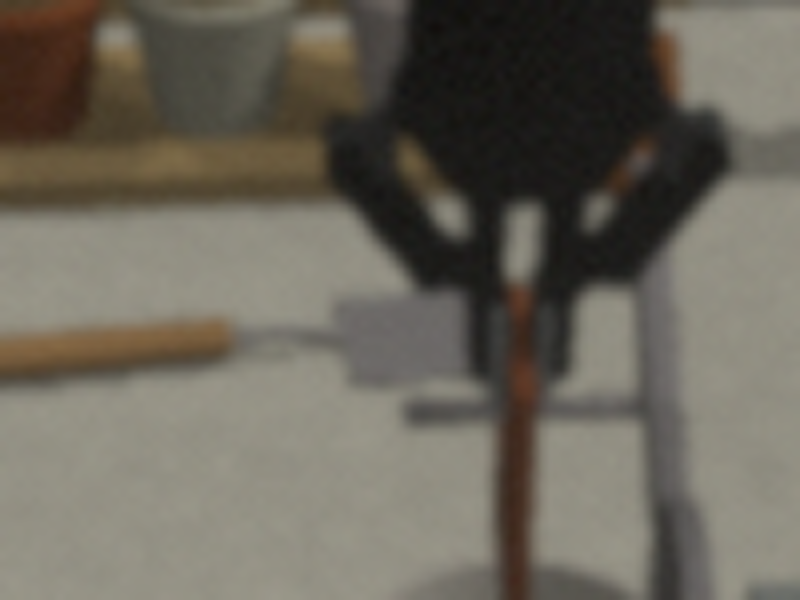

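Contact came 6 mm down, exactly as the geometry predicts. The tile is on the peg, so I'll release and lift away.

```bash
python3 - <<'E'
from h import *
np.set_printoptions(suppress=True,precision=4)
env.grip(.024)
s=env.get_state();print(s['time'],s['tcp_pos'],s['force'],s['opening'])
env.movel([.509,.1425,.40],velocity=.1)
env.dwell(.3)
s=env.get_state();print(s['time'],s['tcp_pos'],s['force'])
im,d=camera("side");crop("side",im,270,90,100,75,8,"p4");np.save('pics/d4.npy',d)
E
```

```text
11.925 [0.5082 0.142  0.2804] [ 0.162  -0.6649 -0.0805] 0.023847309440967607
13.5667 [0.5089 0.1425 0.3998] [ 0.5405 -0.2339  0.9496]
```

View pics/p4.png

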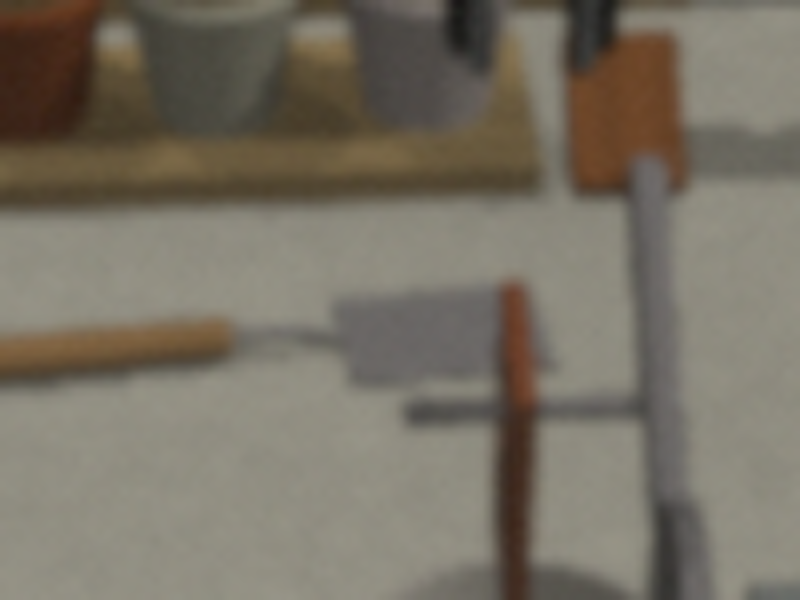

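The tile hangs at mid-peg, with its top at crop (513,285), and the lever is still up. Now I'll move over the paddle with the fingers shut and touch it.

```bash
cat >> h.py <<'E'
YH=.0645;HO=.0047
def zc(th,Y): # expected TCP z for lever elevation th at tip centre Y (rel. hinge)
    return .155+HO/np.cos(th)+(Y+(.011 if th>0 else -.011))*np.tan(th)+.073
def lev(z,Y):
    from scipy.optimize import brentq
    return .5-brentq(lambda t:zc(t,Y)-z,-.5,.8)
E
python3 - <<'E'
from h import *
np.set_printoptions(suppress=True,precision=4)
print(zc(.5,.168),zc(-.1,.19))
env.movel([.509,.1425,.42],velocity=.1)
env.movel([.5525,YH+.168,.42],velocity=.15)
env.grip(0,40)
env.movel([.5525,YH+.168,.35],velocity=.1)
env.dwell(.3);s=env.get_state();print(s['time'],s['tcp_pos'],s['force'],s['opening'])
im,d=camera("side");crop("side",im,270,60,140,105,5,"l1")
r=env.movel([.5525,YH+.168,.318],velocity=.03,stop_force=2)
s=env.get_state();print(r,s['time'],s['tcp_pos'],s['force'])
E
```

```text
0.3311437671404639 0.2147636920131865
16.2917 [0.5526 0.2326 0.3505] [-0.0159  0.3238  0.2398] -0.00013344340586430583
True 17.0583 [0.5525 0.2324 0.3284] [ 0.1688 -0.3532  4.278 ]
```

View pics/l1.png

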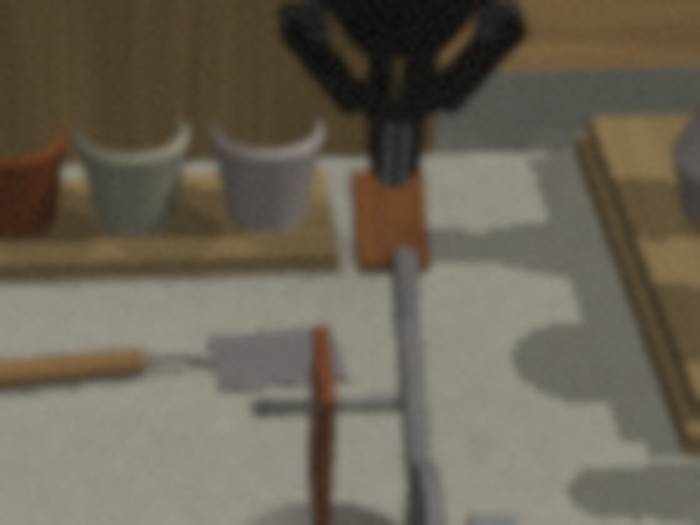

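Contact was 3 mm below the prediction, which is consistent. I'll press down in steps, watching force.

```bash
python3 - <<'E'
from h import *
np.set_printoptions(suppress=True,precision=4)
z0,z1=.3285,.2148
for z in np.arange(.324,.2359,-.004):
    Y=.168+(.19-.168)*(z0-z)/(z0-z1)
    env.movel([.5525,YH+Y,z],velocity=.04)
    s=env.get_state();p=s['tcp_pos'];print(round(s['time'],2),p.round(4),'lev %.3f'%lev(p[2],p[1]-YH),'F',s['force'].round(2))
for n in("side","top"):
    im,d=camera(n);cv2.imwrite(f'pics/{n}6.png',im);np.save(f'pics/{n}6_d.npy',d)
crop("side",cv2.imread('pics/side6.png'),270,60,140,140,4,"l2")
E
```

```text
17.32 [0.5527 0.2338 0.3245] lev 0.032 F [-0.51  0.49  6.11]
17.57 [0.5526 0.2344 0.3204] lev 0.051 F [0.24 0.65 4.95]
17.82 [0.5525 0.2349 0.3161] lev 0.071 F [0.06 0.51 3.97]
18.07 [0.5524 0.2355 0.3119] lev 0.091 F [1.23 0.77 3.72]
18.32 [0.5524 0.2362 0.3078] lev 0.112 F [-1.26  0.22  2.84]
18.57 [0.5524 0.2371 0.3037] lev 0.132 F [0.47 0.55 0.84]
18.82 [0.5525 0.238  0.2998] lev 0.152 F [0.2  0.18 2.38]
19.07 [0.5526 0.2392 0.2963] lev 0.171 F [0.26 0.41 5.58]
19.32 [0.5526 0.24   0.2924] lev 0.191 F [-0.61  1.11  5.73]
19.57 [0.5525 0.2406 0.2882] lev 0.212 F [-0.51  1.92  4.92]
19.82 [0.5525 0.241  0.284 ] lev 0.234 F [-0.12  2.02  3.64]
20.07 [0.5525 0.2418 0.28  ] lev 0.255 F [0.14 2.51 2.99]
20.32 [0.5525 0.2427 0.276 ] lev 0.276 F [-0.65  1.69  2.91]
20.57 [0.5526 0.2436 0.2721] lev 0.296 F [-0.77  2.63  4.52]
20.82 [0.5526 0.2445 0.2685] lev 0.315 F [-0.32  2.24  5.85]
21.07 [0.5526 0.2454 0.2644] lev 0.336 F [-0.82  3.05  5.2 ]
21.32 [0.5526 0.2462 0.2604] lev 0.357 F [0.48 3.4  4.8 ]
21.57 [0.5526 0.2466 0.2562] lev 0.379 F [-0.49  3.67  4.18]
21.82 [0.5525 0.247  0.2519] lev 0.401 F [-0.59  2.58  3.11]
22.07 [0.5524 0.2475 0.2477] lev 0.423 F [-0.36  0.42  4.02]
22.32 [0.5526 0.2481 0.244 ] lev 0.442 F [-1.44 -0.45  5.66]
22.57 [0.5527 0.2487 0.24  ] lev 0.463 F [-2.1  -1.76  5.64]
22.82 [0.5528 0.2493 0.236 ] lev 0.483 F [-0.24 -4.03  5.4 ]
```

View pics/l2.png

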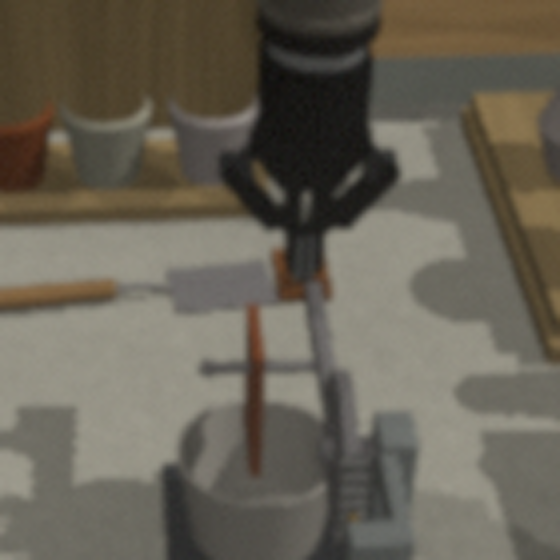

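Clicks so far came at model angles of about 0.15, 0.295 and 0.43. The tile hangs upright into the jar, at crop (255,390). Now I'll press on to the fourth click only, with smaller steps.

```bash
python3 - <<'E'
from h import *
for z in np.arange(.233,.2139,-.003):
    env.movel([.5525,YH+.1855,z],velocity=.03)
    s=env.get_state();p=s['tcp_pos'];l=lev(p[2],p[1]-YH);print(round(s['time'],2),p.round(4),'lev %.3f'%l,'F',s['force'].round(2))
    if l>.59: break
for n in("side","top"):
    im,d=camera(n);cv2.imwrite(f'pics/{n}7.png',im);np.save(f'pics/{n}7_d.npy',d)
    c=cloud(n,d)
    m=(c[...,0]>.45)&(c[...,0]<.535)&(c[...,1]>.1)&(c[...,1]<.19)&(c[...,2]>.125)&(c[...,2]<.165)&(d>0)&(cv2.cvtColor(im,cv2.COLOR_BGR2HSV)[...,1]<70)
    P=c[m];print(n,'peg',len(P),P.mean(0).round(4),np.percentile(P[:,2],90).round(4))
crop("side",cv2.imread('pics/side7.png'),270,60,140,140,4,"l3")
E
```

```text
23.18 [0.5527 0.2497 0.2331] lev 0.498 F [ 0.41 -2.51  4.6 ]
23.43 [0.5527 0.2498 0.2301] lev 0.515 F [ 1.99 -3.98  3.26]
23.68 [0.5527 0.2501 0.2271] lev 0.532 F [ 0.92 -1.64  4.1 ]
23.93 [0.5524 0.2511 0.2243] lev 0.548 F [1.27 1.25 3.76]
24.18 [0.5524 0.251  0.2212] lev 0.565 F [1.09 2.56 3.59]
24.43 [0.5525 0.2508 0.2182] lev 0.583 F [1.53 3.32 4.06]
24.68 [0.5526 0.2507 0.2155] lev 0.598 F [0.01 3.09 6.37]
side peg 68 [0.5009 0.1544 0.1472] 0.1506<stdin>:10: RuntimeWarning: Mean of empty slice.
  ret = um.true_divide(
Traceback (most recent call last):
IndexError: index -1 is out of bounds for axis 0 with size 0
```

The force jumped from 3.6 to 6.4 N at model angle 0.598, the fourth click. The peg dropped 53 mm, which independently gives about 0.61 rad. Final look at the tile.

```bash
python3 - <<'E'
from h import *
env.dwell(1.0)
im,d=camera("side");crop("side",im,270,60,140,140,4,"l4")
s=env.get_state();p=s['tcp_pos'];print(s['time'],p.round(4),lev(p[2],p[1]-YH),s['force'].round(2),abs(s['joint_velocities']).max())
c=cloud("side",d)
m=(c[...,0]>.45)&(c[...,0]<.535)&(c[...,1]>.1)&(c[...,1]<.19)&(c[...,2]>.125)&(c[...,2]<.165)&(d>0)&(cv2.cvtColor(im,cv2.COLOR_BGR2HSV)[...,1]<70)
P=c[m];print('peg',P.mean(0).round(4))
m=(c[...,0]>.38)&(c[...,0]<.56)&(c[...,1]>.0)&(c[...,1]<.22)&(c[...,2]>.078)&(c[...,2]<.09)
P=c[m];A=np.c_[2*P[:,:2],np.ones(len(P))];print('jar',np.linalg.lstsq(A,(P[:,:2]**2).sum(1),rcond=None)[0][:2])
E
```

```text
25.825 [0.5526 0.2507 0.2156] 0.597381454028479 [0.52 4.2  6.43] 0.0011814087817730969
peg [0.5012 0.1542 0.1471]
jar [0.51218165 0.14922457]
```

View pics/l4.png

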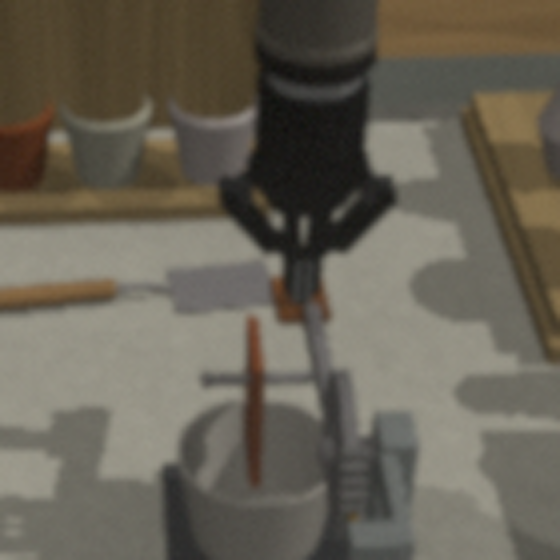

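The tile hangs near-upright on the peg at crop (255,380), with its lower edge inside the jar mouth. The fingers are on the paddle at (302,300), the arm is still, and the jar hasn't moved.

```bash
python3 -c "
from cell import job; print(job.job_done())"
```

```text
the job is handed in; nothing more can be done
None
```

The test tile hangs by its hole at about mid-peg, and the shut fingers are holding the lever down at the fourth click. I handed the job in at about 26 s of the 64 s allowed. I let the tile go while the lever was still up.

Last checks before handing in:
- **Clicks:** I felt exactly four force jumps on the way down. The last was from 4.1 to 6.4 N.
- **Lever angle:** the fingertip height gives 0.597 rad and the peg's drop in the side view gives about 0.61 rad. Both are inside 0.535 to 0.665 and well short of the fifth click.
- **Holding still:** the upward push was 6.4 N, unchanged over a 1 s wait. There was also about 4 N of sideways force at the fingers.
- **Tile:** it looks near-upright in the side view, with its lower edge in the jar mouth and clear of the fingers.
- **Jar:** it measured within about 2 mm of its first position.

Two measurements were incomplete or off:
- **Paddle contact:** the first touch registered 3 mm lower than predicted, which I put down to the lever giving slightly.
- **Top camera:** in the last view it gave no peg reading, so the final peg check rests on the side camera alone.

I did not re-measure the other tiles or the bowl at the end. I met no unexpected contact near them.

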